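Set the polisher's guarded speed selector

ROBOT

A 6-joint arm with a two-finger parallel gripper is mounted at the origin on the work surface. World frame = base frame: x ahead of the robot, y to its left, z up, the work surface at z = 0. Lengths are in m, angles in rad, forces in N, time in s.
With the tool pointing down it reaches from about 0.3 to 0.95 m from the base axis. Payload 3.1 kg.
Tool frame: the origin (TCP) lies on the front face of the gripper's body, between the roots of the fingers; the fingertips stand 73 mm ahead of it and the grasp point (between the pads) lies 54 mm ahead of it; z points along the fingers, x is the direction in which the jaws open and shut, and the axes are right-handed (so a half turn about z gives the same grasp; the last joint's range is limited). The gripper opens to 85 mm and grips with 20 to 120 N. Pads are 22 mm wide; open, the fingers measure 114 mm over their backs; the gripper's body (76 mm by 85 mm) begins 54 mm behind the grasp point. The pads swing forward as they close: fully open they stand 13 mm farther back than shut.
Start: joints at [1.235, 0.308, 1.634, -0, 1.2, -0.07], TCP at [0.164, 0.603, 0.304] pointing down, gripper open.
Joint ranges: [-3.06, 3.06], [-0.79, 1.96], [0.05, 2.63], [-1.19, 4.34], [0.05, 2.64], [-2.94, 2.94]. Speed limits (rad/s): [2.79, 2.79, 3.14, 3.14, 3.14, 3.14].

INTERFACE

Orientations are given as a unit quaternion [w, x, y, z].
In Python, from station import bot, eyes gives the robot as it stands.
- The arm moves only by the tool carry_out, never from a script. Its argument "commands" is a list of rows, each a list of 4 numbers: the shift along the tool's x, y, z scaled (see below), then the turn about the tool's z scaled (see below). A call has exactly 8 rows; each row shifts and turns the commanded pose from where the row before left it, along the tool's axes as they then stand; what a row does not reach is not made up. The controller multiplies each number of a shift by 0.02 m and each number of a turn by 8 degrees. A row lasts 1/10 s, in which the tool goes at most 50 mm and 8.59 degrees, less where a joint would pass 70% of its speed; a pose out of reach is approached as far as the arm can. A call with a number of a shift or a turn outside -1 to 1 is refused whole. A call with a gripper value outside its range is refused whole. "jaw" is the opening, from 0 (shut) to 1 (fully open), set as the call begins (left out, the last holds). The fingers move at their own pace and stop on an object; the grip force is fixed at half the most. Time passes only in rows, so rows that do not move let the fingers close, or fill a call up. It gives the time, the measured TCP pose, the force and the opening at its end, in the units of the state.
- bot.observe(): the state, without advancing time (a new reading comes with each control period).
- eyes.capture(name): name is "scene" or "top"; returns the picture (420x560x3 uint8, red, green, blue); there is no depth.
- eyes.camera_info(name): a dict with "fx", "fy", "cx", "cy" (pixels), "distortion" ([k1, k2, p1, p2, k3] as OpenCV has them; the pictures are not rectified), "R" (3x3) and "t" (3): a world point X has camera coordinates R X + t. Camera axes: x right, y down, z forward; pixel columns grow to the right and rows downward; lengths in m; the calibration is good to about 2 mm. A picture is of the moment at which its call begins. camera_info takes no time and is no camera call.
- bot.sign_off(): hands the job in, once; it reports no verdict.
The state is a dict: "time": time; "joint_positions": joint angles; "dq": joint speeds; "joint_torque": joint torques, N m; "tcp_pos": TCP position; "orientation": TCP orientation; "wrist_force": force on the tool from outside, world axes, zero at the start; "moment": the same for the moment, N m; "width": finger opening in m.
Only numpy, scipy, OpenCV 4.12 (cv2) and the standard library are available. Lean on these libraries where they do the work, as an engineer would, in place of code of your own. Each camera call takes 0.05 s, during which the arm holds its last target.

TASK

Set the running speed of the polishing machine: tip the steel guard on its control box all the way back so that it stays propped open on its stop, then turn the selector beneath it clockwise until its pointer lines up with the one long mark on the dial. Leave the guard open, and do not turn the bare selector on the smaller box.

Things in the scene. Friction and masses are not known exactly. Their poses are not given: they have to be found in the camera images.
- guard_hinge (a point): Point on the guard's hinge axis, mid-way along the left (+y) top edge of the larger grey control box (180 x 150 mm, 60 mm high, fixed; this point is 60 mm above the bench). Axes are those of the box: x along the hinge, y from the dial outward to the hinge side, z up. The box's yaw varies.
- guard_handle (a point): Middle of the guard's level round handle bar: 10 mm thick, 100 mm clear between its end arms, parallel to the hinge, 43 mm clear of the hood's side away from the hinge. Guard shut: 180 mm to -y of guard_hinge and 32 mm above it. The guard is a dark steel hood 140 x 132 x 62 mm, 0.3 kg. Axes turn with it. The pinched bar can pivot between vertical fingers, which stay clear of the hood.
- guard (a joint): Angle of the guard, rad: 0 = shut (the start), 2.0 = tipped right back on its stop. The handle rises and goes over towards +y of guard_hinge. Little friction, no spring: below about 1.1 rad it falls shut, beyond that it falls back to the stop and stays.
- selector_grip (a point): Grip point of the selector under the guard, on its vertical axis, 67 mm to -y of guard_hinge, 96 mm above the bench. A black disc (52 mm across, its top 74 mm above the bench) carries an upright grip bar 14 mm thick, 46 mm long, top 112 mm above the bench. This point's -y axis runs along the bar to the pointer end (white line on top); axes turn with the selector.
- selector (a joint): Angle of the selector under the guard, rad, growing clockwise from above; range 0 to 2.6, slight friction, stays as left. At 0 the pointer points to -y of guard_hinge; at 1.57 to -x of guard_hinge (robot's side), at the one long thick mark on the aluminium dial. Other marks are short and thin, 30 degrees apart. Starts between 0.3 and 0.9.
- fan_pointer (a point): Pointer end, on top of the bystander: a like selector with no guard, on the smaller grey box (120 x 110 mm, 50 mm high) to the right (-y) of the control box. 23 mm from its turning axis, 102 mm above the bench. Not to be turned.

How it is judged:
On the way, in this order (a step that is already met when the one before it is completed fails the run):
1. the guard is tipped right back (value of joint guard above 1.8 rad), for 0.2 s.
2. with the guard open, the selector is turned to the long mark (value of joint guard above 1.8 rad and value of joint selector between 1.37 and 1.77 rad), for 0.2 s.
At the end, for the whole second after the job is handed in: The guard rests tipped back (above 1.8 rad; the stop is at 2.0), and the selector under it is at rest with its pointer at the long mark (1.57 rad, within 0.2 rad, about 11 degrees) (all of step 2 and velocity of joint selector between -0.05 and 0.05 rad/s); the robot touches nothing.
It fails at once if the bare selector on the smaller box is turned (pointer end moved more than 5 mm) (distance of fan_pointer from where it was at the start of the episode above 0.005 m).
It also fails if it takes over 51 s, if anything falls off the work surface, if the arm or the gripper's body presses on something with over 40 N, if the wrist force passes 120 N, or if a joint passes its speed limit or range.

## Working session

There is one attempt and no reset: what is moved stays moved. The work goes in short steps, Python scripts to look and compute and a tool call to move; the robot and the scene stay as the last step left them, time stands still between calls to the robot, and variables do not carry over. Pictures are saved under pics/ and viewed, and the job is handed in when it is done.

Besides the shell and the picture viewer there is one more tool, called after "Call:" as name([rows], argument=value, ...), one row to a line, values as JSON. carry_out: Moves the arm, as the interface text tells. Its arguments: {"type":"object","properties":{"commands":{"type":"array"},"jaw":{"type":"number"}},"required":["commands"]}

```bash
mkdir -p pics; ls
python3 - <<'E'
from station import bot, eyes
import cv2
s=bot.observe();print(s)
for n in("scene","top"):
    cv2.imwrite(f"pics/{n}0.png",eyes.capture(n)[:,:,::-1]); print(n,eyes.camera_info(n))
E
```

```text
pics
{'time': 0.0, 'joint_positions': array([ 1.23529583e+00,  3.09033784e-01,  1.63522103e+00,  4.10558358e-07,
        1.19970499e+00, -6.96795694e-02]), 'dq': array([ 0.00115055,  0.00284265, -0.00099786,  0.00041674,  0.0003765 ,
        0.00031916]), 'joint_torque': array([-3.19029259e-04, -4.15252769e+01, -2.76663172e+01,  5.68720452e-06,
        1.02830847e-02, -1.17732831e-06]), 'tcp_pos': array([0.16398048, 0.60240815, 0.30261254]), 'orientation': array([ 6.51246247e-04,  7.94575303e-01,  6.07164464e-01, -9.88297605e-04]), 'wrist_force': array([-0.25476616,  0.55446576, -0.65254412]), 'moment': array([ 0.01347769, -0.03708593, -0.0030644 ]), 'width': 0.08520006377378418}
scene {'fx': 439.3228681639939, 'fy': 439.3228681639939, 'cx': 282.29051963963167, 'cy': 206.3490465481548, 'distortion': array([0.02061807, 0.        , 0.        , 0.        , 0.        ]), 'R': array([[-0.23556919,  0.97185017,  0.00379417],
       [ 0.57680412,  0.14295294, -0.80427698],
       [-0.78217911, -0.18727439, -0.59424249]]), 't': array([ 0.23654263, -0.20591697,  1.30733445])}
top {'fx': 389.4567451777521, 'fy': 389.4567451777521, 'cx': 275.79069717664447, 'cy': 213.03849022008532, 'distortion': array([-0.05719169,  0.        ,  0.        ,  0.        ,  0.        ]), 'R': array([[ 0.09098446, -0.99583332,  0.00615106],
       [-0.97263668, -0.09018763, -0.21411232],
       [ 0.21377493,  0.01349815, -0.97678968]]), 't': array([-0.14396324,  0.56604444,  0.70201653])}
```

View pics/scene0.png

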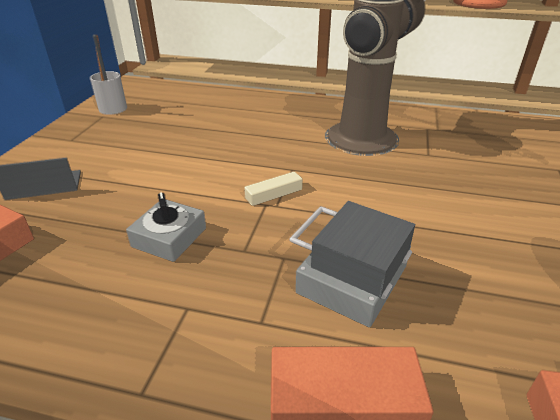

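View pics/top0.png

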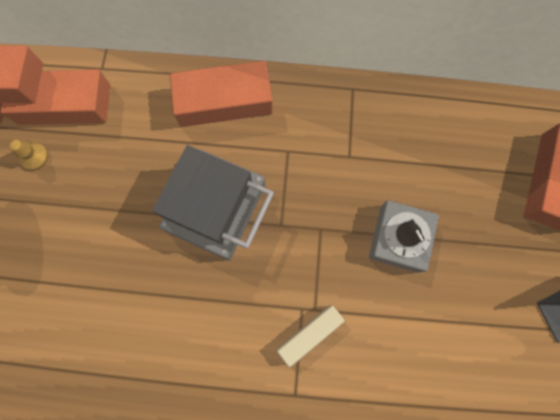

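Run:
```python
import cv2
a=cv2.imread("pics/top0.png")[130:270,140:290]; cv2.imwrite("pics/top0c.png",cv2.resize(a,None,fx=4,fy=4,interpolation=cv2.INTER_CUBIC))
a=cv2.imread("pics/scene0.png")[190:330,270:430]; cv2.imwrite("pics/scene0c.png",cv2.resize(a,None,fx=4,fy=4,interpolation=cv2.INTER_CUBIC))
```

```text
(no output)
```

View pics/top0c.png

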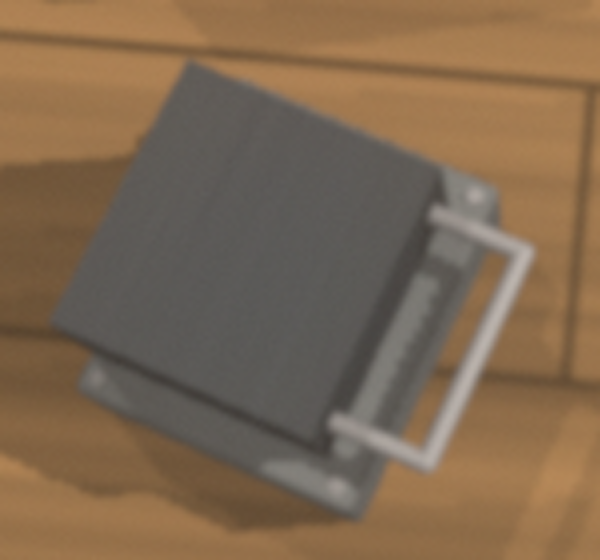

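View pics/scene0c.png

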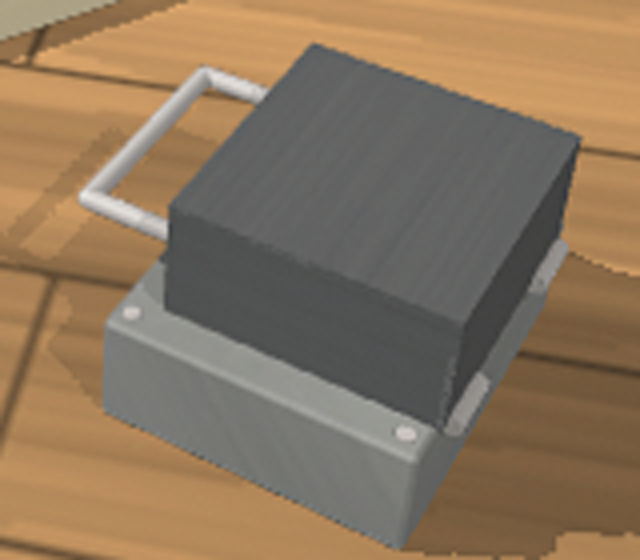

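```bash
cat > h.py <<'E'
import numpy as np, cv2
from scipy.spatial.transform import Rotation as Ro
from station import bot, eyes
def proj(n,P):
    c=eyes.camera_info(n);K=np.array([[c['fx'],0,c['cx']],[0,c['fy'],c['cy']],[0,0,1]])
    return cv2.projectPoints(np.array(P,float).reshape(-1,3),cv2.Rodrigues(c['R'])[0],c['t'],K,c['distortion'])[0].reshape(-1,2)
def snap(n,f,x0=0,x1=560,y0=0,y1=420,k=1):
    a=eyes.capture(n)[y0:y1,x0:x1,::-1]; cv2.imwrite(f,cv2.resize(np.ascontiguousarray(a),None,fx=k,fy=k,interpolation=cv2.INTER_CUBIC))
def st():
    s=bot.observe();q=s['orientation'];R=Ro.from_quat(q[[1,2,3,0]]).as_matrix();return s,R
E
python3 - <<'E'
from h import *
from scipy.optimize import least_squares
T=[((190,62),(70,0,62)),((50,325),(-70,0,62)),((445,175),(70,-132,62)),((320,445),(-70,-132,62)),((497,190),(90,-150,0)),((360,520),(-90,-150,0)),((80,385),(-90,0,0)),((527,250),(55,-180,32)),((430,463),(-55,-180,32))]
S=[((88,197),(55,-180,32)),((205,73),(-55,-180,32)),((313,43),(-70,-132,62)),((170,205),(70,-132,62)),((580,138),(-70,0,62)),((462,325),(70,0,62)),((105,325),(90,-150,0)),((415,460),(90,0,0))]
tp=np.array([t[0] for t in T])/4+[140,130];sp=np.array([t[0] for t in S])/4+[270,190]
tq=np.array([t[1] for t in T])/1e3;sq=np.array([t[1] for t in S])/1e3
def W(p,q):
    c,s=np.cos(p[2]),np.sin(p[2]);return np.c_[p[0]+c*q[:,0]-s*q[:,1],p[1]+s*q[:,0]+c*q[:,1],.06+q[:,2]]
f=lambda p:np.r_[proj("top",W(p,tq))-tp,proj("scene",W(p,sq))-sp].ravel()
r=least_squares(f,[.55,.15,0],loss='soft_l1');print(r.x,r.cost);print(r.fun.reshape(-1,2).round(1))
p=r.x
print("handle",W(p,np.array([[0,-.18,.032]])),"sel",W(p,np.array([[0,-.067,.036]])))
s,R=st();print(R)
E
```

```text
[ 0.6128312   0.10827549 -0.32471025] 15.986089667767219
[[-0.5 -0.7]
 [-0.1 -0.1]
 [-0.5 -2. ]
 [-2.1 -0.7]
 [ 0.5 -1.1]
 [-3.6 -1.6]
 [-2.8  1. ]
 [-0.5  0.9]
 [-0.4  0.2]
 [-0.7 -0.1]
 [-1.1  0.1]
 [-1.3 -0.9]
 [-1.3 -0.7]
 [-0.5 -1.4]
 [-0.5 -0.9]
 [-1.1 -1.4]
 [ 1.2  0.4]]
handle [[ 0.55540505 -0.06231829  0.092     ]] sel [[0.59145591 0.04477669 0.096     ]]
[[ 2.62649043e-01  9.64891206e-01 -6.63428066e-04]
 [ 9.64889180e-01 -2.62649854e-01 -1.98084591e-03]
 [-2.08555009e-03 -1.19867279e-04 -9.99997818e-01]]
```

Call:
carry_out([
  [0, 0, 0, 0.42],
  [-0.8, 0.9, 0, 0],
  [-0.8, 0.9, 0, 0],
  [-0.8, 0.9, 0, 0],
  [-0.8, 0.9, 0, 0],
  [-0.8, 0.9, 0, 0],
  [-0.8, 0.9, 0, 0],
  [-0.8, 0.9, 0, 0],
], jaw=0.45)

```text
time: 0.9
tcp_pos: [0.2481, 0.4555, 0.3033]
orientation: [0.0, 0.812, 0.584, -0.001]
wrist_force: [-0.2, 0.6, -0.5]
width: 0.0385
```

Call:
carry_out([
  [-0.8, 0.9, 0, 0],
  [-0.8, 0.9, 0, 0],
  [-0.8, 0.9, 0, 0],
  [-0.8, 0.9, 0, 0],
  [-0.8, 0.9, 0, 0],
  [-0.8, 0.9, 0, 0],
  [-0.8, 0.9, 0, 0],
  [-0.8, 0.9, 0, 0],
])

```text
time: 1.7
tcp_pos: [0.3437, 0.2884, 0.3035]
orientation: [0.0, 0.812, 0.584, -0.0]
wrist_force: [0.5, 1.2, 0.5]
width: 0.0385
```

Call:
carry_out([
  [-0.8, 0.9, 0, 0],
  [-0.8, 0.9, 0, 0],
  [-0.8, 0.9, 0, 0],
  [-0.8, 0.9, 0, 0],
  [-0.8, 0.9, 0, 0],
  [-0.8, 0.9, 0, 0],
  [-0.8, 0.9, 0, 0],
  [0, 0, 0, 0],
])

```text
time: 2.5
tcp_pos: [0.4282, 0.1414, 0.3036]
orientation: [0.0, 0.813, 0.582, -0.0]
wrist_force: [-0.8, 0.6, -0.3]
width: 0.0384
```

```bash
cat >> h.py <<'E'
P=np.array([0.61283,0.10828,-0.32471])
def box(X):
    c,s=np.cos(P[2]),np.sin(P[2]);d=np.array(X[:2])-P[:2];return np.array([c*d[0]+s*d[1],-s*d[0]+c*d[1],X[2]-.06])
def rep():
    s,R=st();c,sn=np.cos(P[2]),np.sin(P[2]);B=np.array([[c,sn,0],[-sn,c,0],[0,0,1]])
    print('t',s['time'],'grasp pt in box mm',(1e3*box(s['tcp_pos']+.054*R[:,2])).round(1),'w',round(s['width'],4),'F',s['wrist_force'].round(1),'q',s['joint_positions'].round(2));print((B@R).round(3))
E
python3 -c "
from h import *
rep()"
```

```text
t 2.5 grasp pt in box mm [-185.5  -27.6  189.6] w 0.0384 F [-0.8  0.6 -0.3] q [ 0.22 -0.04  2.03 -0.    1.15 -1.02]
[[ 0.003  1.     0.   ]
 [ 1.    -0.003 -0.001]
 [-0.001  0.    -1.   ]]
```

Call:
carry_out([
  [-0.76, 0.93, 0.2, 0],
  [-0.76, 0.93, 0.2, 0],
  [-0.76, 0.93, 0.2, 0],
  [-0.76, 0.93, 0.2, 0],
  [-0.76, 0.93, 0.2, 0],
  [-0.76, 0.93, 0.2, 0],
  [-0.76, 0.93, 0.2, 0],
  [-0.76, 0.93, 0.2, 0],
])

```text
time: 3.3
tcp_pos: [0.5296, -0.0194, 0.2713]
orientation: [-0.001, 0.812, 0.584, -0.0]
wrist_force: [0.4, 1.0, -1.1]
width: 0.0387
```

Call:
carry_out([
  [-0.76, 0.93, 0.3, 0],
  [-0.76, 0.93, 0.3, 0],
  [0, 0, 0.6, 0],
  [0, 0, 0.6, 0],
  [0, 0, 0.6, 0],
  [0, 0, 0, 0],
  [0, 0, 0, 0],
  [0, 0, 0, 0],
])

```text
time: 4.1
tcp_pos: [0.5554, -0.0597, 0.2244]
orientation: [0.0, 0.812, 0.584, 0.0]
wrist_force: [0.5, 0.4, -0.2]
width: 0.0386
```

```bash
python3 -c "
from h import *
rep()
snap('top','pics/t1.png',140,300,100,260,4)
snap('scene','pics/s1.png',230,430,120,270,4)"
```

```text
t 4.1 grasp pt in box mm [  -0.8 -177.5  110.4] w 0.0386 F [ 0.5  0.4 -0.2] q [-0.19  0.27  1.86  0.    1.01 -1.43]
[[-0.001  1.     0.001]
 [ 1.     0.001  0.   ]
 [ 0.     0.001 -1.   ]]
```

View pics/s1.png

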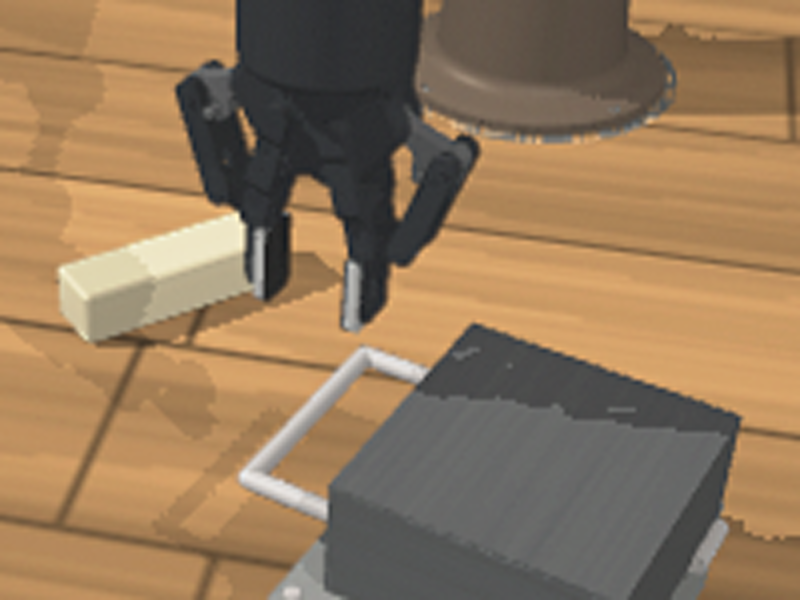

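View pics/t1.png

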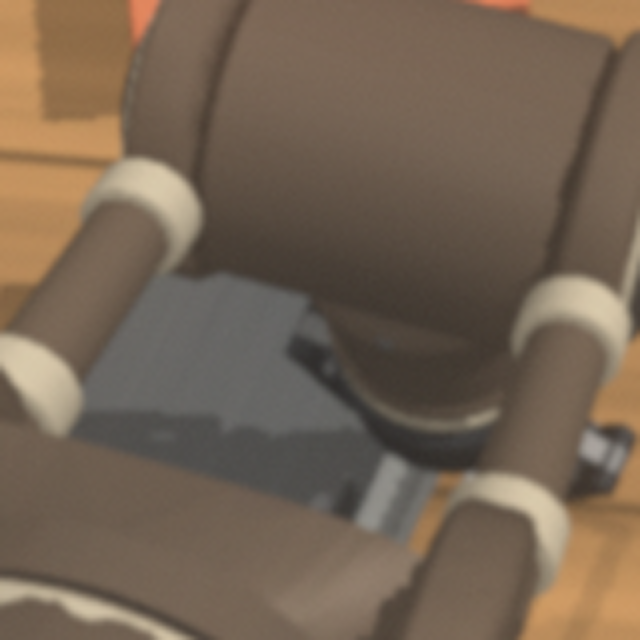

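Call:
carry_out([
  [-0.12, 0.04, 0, 0],
  [0, 0, 0.5, 0],
  [0, 0, 0.7, 0],
  [0, 0, 0.7, 0],
  [0, 0, 0.5, 0],
  [0, 0, 0.2, 0],
  [0, 0, 0, 0],
  [0, 0, 0, 0],
], jaw=0.3)

```text
time: 5.0
tcp_pos: [0.5554, -0.0628, 0.1719]
orientation: [0.0, 0.812, 0.584, 0.0]
wrist_force: [0.3, 0.2, 0.9]
width: 0.026
```

```bash
python3 -c "
from h import *
rep()
snap('scene','pics/s2.png',260,400,130,260,5)"
```

```text
t 5.0 grasp pt in box mm [   0.2 -180.4   57.9] w 0.026 F [0.3 0.2 0.9] q [-0.19  0.35  1.88 -0.    0.91 -1.44]
[[-0.  1.  0.]
 [ 1.  0.  0.]
 [ 0.  0. -1.]]
```

View pics/s2.png

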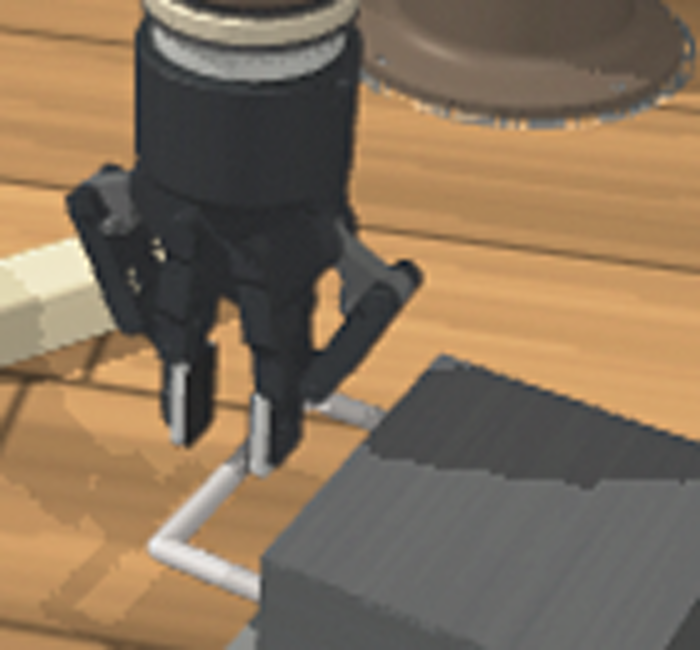

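Call:
carry_out([
  [0.07, 0, 0, 0],
  [0, 0, 0.3, 0],
  [0, 0, 0.3, 0],
  [0, 0, 0.3, 0],
  [0, 0, 0.25, 0],
  [0, 0, 0, 0],
  [0, 0, 0, 0],
  [0, 0, 0, 0],
])

```text
time: 5.85
tcp_pos: [0.5558, -0.0614, 0.149]
orientation: [0.0, 0.812, 0.584, 0.0]
wrist_force: [-0.9, -0.7, -0.2]
width: 0.0259
```

```bash
python3 -c "
from h import *
rep()
snap('scene','pics/s3.png',260,400,130,260,5)"
```

```text
t 5.85 grasp pt in box mm [   0.2 -179.    35. ] w 0.0259 F [-0.9 -0.7 -0.2] q [-0.19  0.38  1.89  0.    0.87 -1.43]
[[-0.  1.  0.]
 [ 1.  0.  0.]
 [ 0.  0. -1.]]
```

View pics/s3.png

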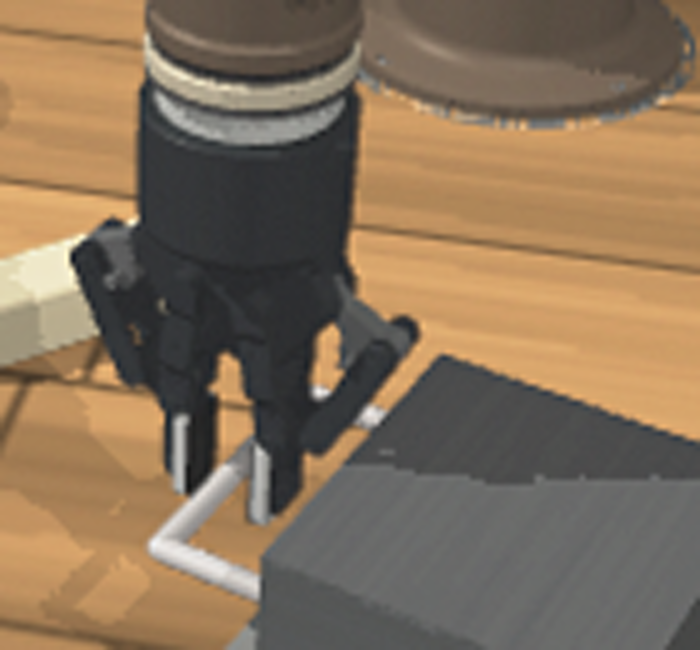

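Call:
carry_out([
  [0, 0, 0, 0],
  [0, 0, 0, 0],
  [0, 0, 0, 0],
  [0, 0, 0, 0],
  [0, 0, 0, 0],
  [0, 0, 0, 0],
  [0, 0, 0, 0],
  [0, 0, 0, 0],
], jaw=0)

```text
time: 6.7
tcp_pos: [0.5564, -0.0599, 0.1494]
orientation: [-0.001, 0.812, 0.583, 0.002]
wrist_force: [1.4, 4.8, 0.1]
width: 0.0078
```

```bash
python3 -c "
from h import *
rep()
import numpy as np
r=.1828;a=np.arctan2(32,180)
th=np.r_[0:1.96:25j]
p=np.c_[-r*np.cos(th+a),r*np.sin(th+a)]*1e3
d=np.diff(p,axis=0)/20
print(np.c_[th[1:],d[:,0],-d[:,1]].round(2))"
```

```text
t 6.7 grasp pt in box mm [   0.2 -177.2   35.4] w 0.0078 F [1.4 4.8 0.1] q [-0.19  0.38  1.89  0.    0.87 -1.43]
[[ 0.001  1.     0.001]
 [ 1.    -0.001  0.003]
 [ 0.003  0.001 -1.   ]]
[[ 0.08  0.16 -0.73]
 [ 0.16  0.22 -0.71]
 [ 0.24  0.28 -0.69]
 [ 0.33  0.33 -0.67]
 [ 0.41  0.39 -0.64]
 [ 0.49  0.44 -0.61]
 [ 0.57  0.48 -0.57]
 [ 0.65  0.53 -0.53]
 [ 0.74  0.57 -0.48]
 [ 0.82  0.61 -0.43]
 [ 0.9   0.64 -0.38]
 [ 0.98  0.67 -0.33]
 [ 1.06  0.69 -0.27]
 [ 1.14  0.71 -0.22]
 [ 1.23  0.73 -0.16]
 [ 1.31  0.74 -0.1 ]
 [ 1.39  0.75 -0.04]
 [ 1.47  0.75  0.03]
 [ 1.55  0.74  0.09]
 [ 1.63  0.73  0.15]
 [ 1.72  0.72  0.21]
 [ 1.8   0.7   0.26]
 [ 1.88  0.67  0.32]
 [ 1.96  0.65  0.37]]
```

Call:
carry_out([
  [0.16, 0, -0.73, 0],
  [0.22, 0, -0.71, 0],
  [0.28, 0, -0.69, 0],
  [0.33, 0, -0.67, 0],
  [0.39, 0, -0.64, 0],
  [0.44, 0, -0.61, 0],
  [0.48, 0, -0.57, 0],
  [0, 0, 0, 0],
])

```text
time: 7.5
tcp_pos: [0.5708, -0.0169, 0.2432]
orientation: [0.001, 0.812, 0.584, 0.0]
wrist_force: [2.1, -0.5, -3.0]
width: 0.0077
```

```bash
python3 -c "
from h import *
rep()
snap('scene','pics/s4.png',230,430,80,270,4)"
```

```text
t 7.5 grasp pt in box mm [   0.2 -132.1  129.2] w 0.0077 F [ 2.1 -0.5 -3. ] q [-0.11  0.27  1.81 -0.    1.06 -1.35]
[[-0.002  1.     0.001]
 [ 1.     0.002 -0.   ]
 [-0.     0.001 -1.   ]]
```

View pics/s4.png

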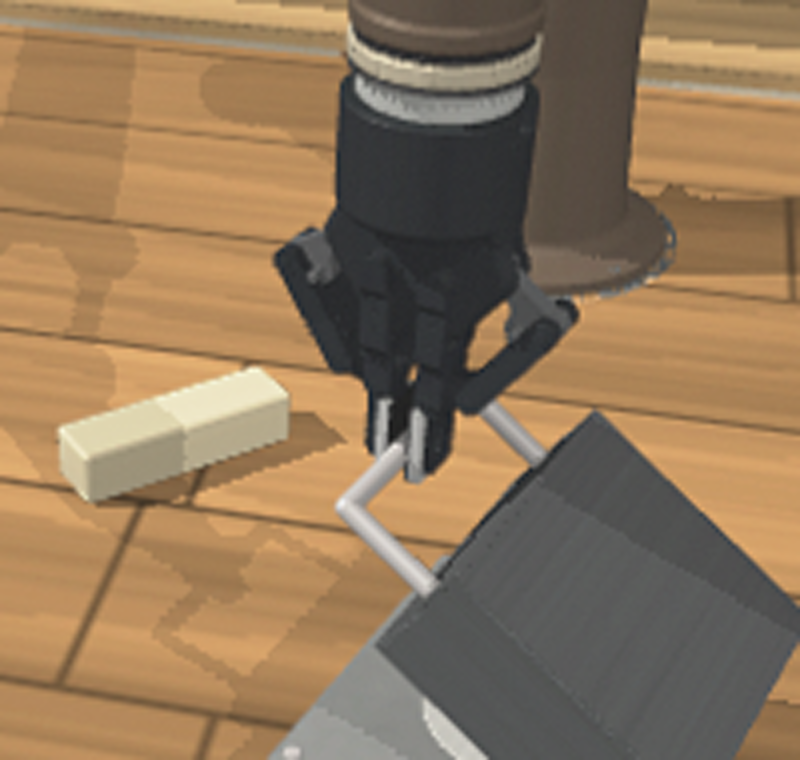

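Guard is lifting, bar held at about (400,450) in the crop, forces low. Continuing the arc.

Call:
carry_out([
  [0.53, 0, -0.53, 0],
  [0.57, 0, -0.48, 0],
  [0.61, 0, -0.43, 0],
  [0.64, 0, -0.38, 0],
  [0.67, 0, -0.33, 0],
  [0.69, 0, -0.27, 0],
  [0.71, 0, -0.22, 0],
  [0, 0, 0, 0],
])

```text
time: 8.35
tcp_pos: [0.5992, 0.0667, 0.2978]
orientation: [0.001, 0.812, 0.584, 0.0]
wrist_force: [-2.5, -3.7, 9.2]
width: 0.0074
```

Call:
carry_out([
  [0.73, 0, -0.16, 0],
  [0.74, 0, -0.1, 0],
  [0.75, 0, -0.04, 0],
  [0.75, 0, 0.03, 0],
  [0.74, 0, 0.09, 0],
  [0.73, 0, 0.15, 0],
  [0.72, 0, 0.21, 0],
  [0, 0, 0, 0],
])

```text
time: 9.15
tcp_pos: [0.633, 0.1666, 0.2911]
orientation: [-0.0, 0.812, 0.584, 0.003]
wrist_force: [4.5, 1.6, 5.6]
width: 0.0072
```

```bash
python3 -c "
from h import *
rep()
snap('scene','pics/s5.png',230,430,80,270,4)"
```

```text
t 9.15 grasp pt in box mm [  0.6  61.9 177.1] w 0.0072 F [4.5 1.6 5.6] q [ 0.19  0.37  1.57  0.    1.19 -1.06]
[[-0.001  1.     0.003]
 [ 1.     0.001  0.004]
 [ 0.004  0.003 -1.   ]]
```

View pics/s5.png

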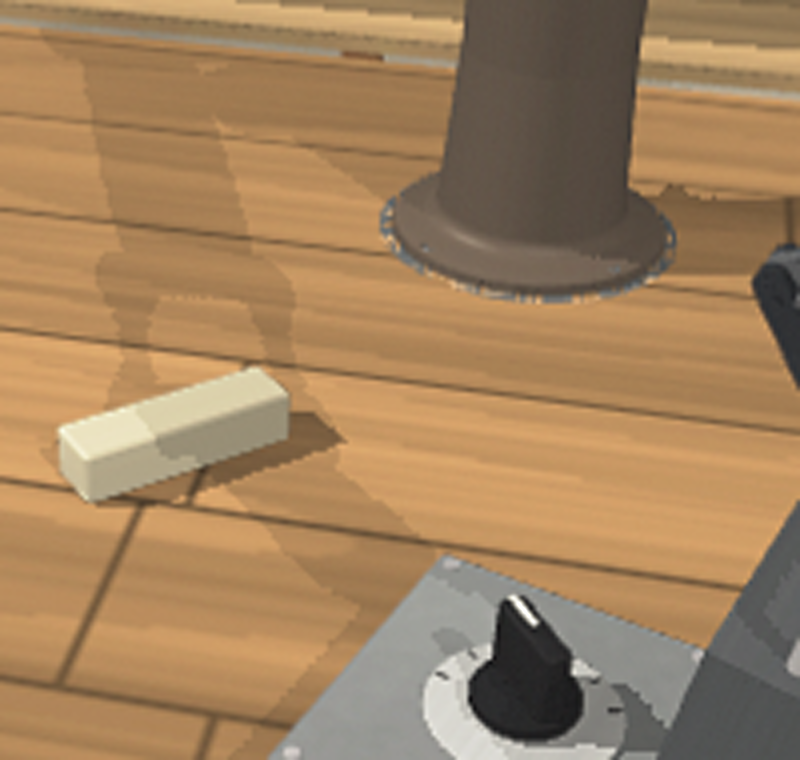

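Call:
carry_out([
  [0.7, 0, 0.26, 0],
  [0.67, 0, 0.32, 0],
  [0.5, 0, 0.28, 0],
  [0, 0, 0, 0],
  [0, 0, 0, 0],
  [0, 0, 0, 0],
  [0, 0, 0, 0],
  [0, 0, 0, 0],
])

```text
time: 10.0
tcp_pos: [0.6443, 0.1999, 0.2741]
orientation: [0.0, 0.812, 0.584, 0.002]
wrist_force: [3.5, 1.5, 5.0]
width: 0.0072
```

Call:
carry_out([
  [0, 0, 0, 0],
  [0, 0, 0, 0],
  [0, 0, 0, 0],
  [0, 0, 0, 0],
  [0, 0, 0, 0],
  [0, 0, 0, 0],
  [0, 0, 0, 0],
  [0, 0, 0, 0],
], jaw=0.5)

```text
time: 10.8
tcp_pos: [0.6433, 0.1993, 0.2734]
orientation: [0.0, 0.812, 0.584, 0.0]
wrist_force: [0.8, -0.6, 0.3]
width: 0.0426
```

```bash
python3 -c "
from h import *
rep()
snap('scene','pics/s6.png',300,500,80,270,4)"
```

```text
t 10.8 grasp pt in box mm [-1.000e-01  9.590e+01  1.594e+02] w 0.0426 F [ 0.8 -0.6  0.3] q [ 0.24  0.43  1.54  0.    1.18 -1.01]
[[-0.  1.  0.]
 [ 1.  0.  0.]
 [ 0.  0. -1.]]
```

View pics/s6.png

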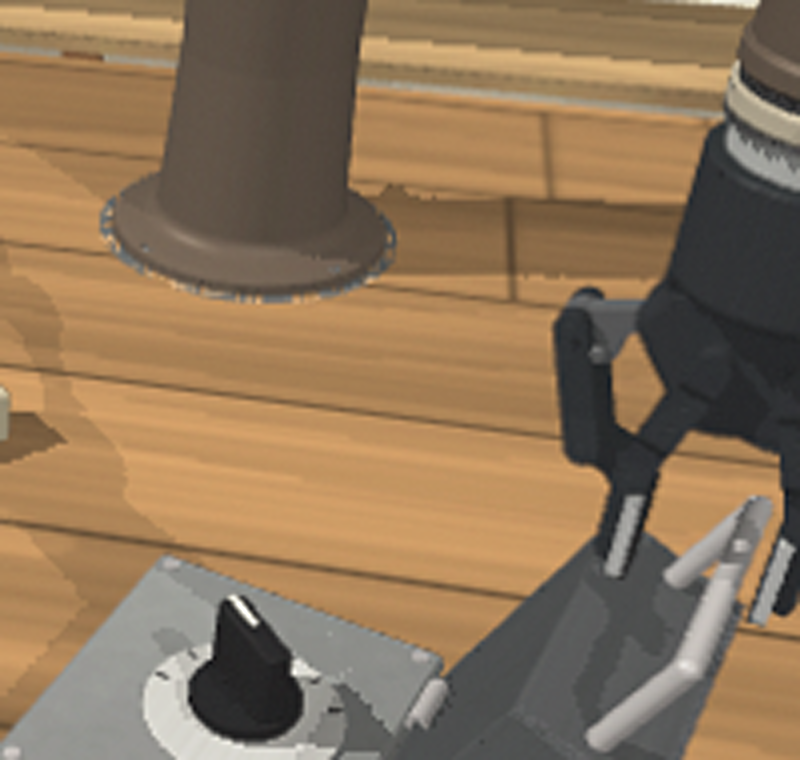

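Call:
carry_out([
  [0.1, 0, -0.3, 0],
  [0, 0, -0.9, 0],
  [0, 0, -0.9, 0],
  [0, 0, -0.9, 0],
  [0, 0, -0.9, 0],
  [0, -0.3, -0.6, 0],
  [0, 0, 0, 0],
  [0, 0, 0, 0],
])

```text
time: 11.65
tcp_pos: [0.6379, 0.2032, 0.3632]
orientation: [0.0, 0.812, 0.584, 0.0]
wrist_force: [0.9, 0.1, -0.3]
width: 0.0429
```

```bash
python3 -c "
from h import *
rep()
snap('scene','pics/s7.png',290,490,170,330,4)
snap('top','pics/t7.png')
snap('scene','pics/s7z.png',330,400,215,275,10)"
```

```text
t 11.65 grasp pt in box mm [ -6.5  98.  249.2] w 0.0429 F [ 0.9  0.1 -0.3] q [ 0.24  0.35  1.46  0.    1.33 -1.  ]
[[-0.001  1.     0.   ]
 [ 1.     0.001  0.   ]
 [ 0.     0.    -1.   ]]
```

View pics/s7.png

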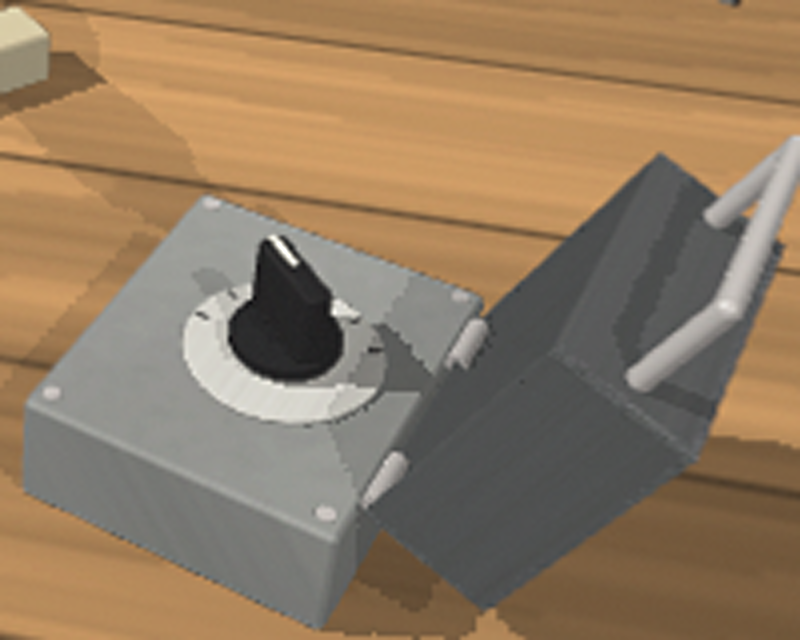

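View pics/t7.png

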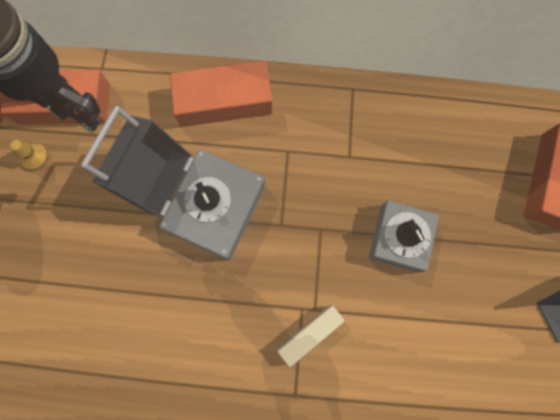

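View pics/s7z.png

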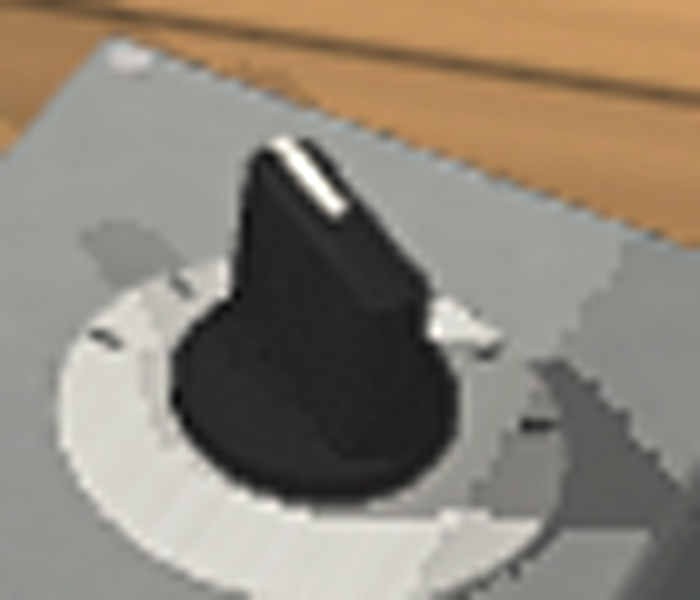

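```bash
python3 -c "
from h import *
a=cv2.imread('pics/t7.png')[145:265,155:275];cv2.imwrite('pics/t7c.png',cv2.resize(a,None,fx=5,fy=5,interpolation=cv2.INTER_CUBIC))"
```

```text
(no output)
```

View pics/t7c.png

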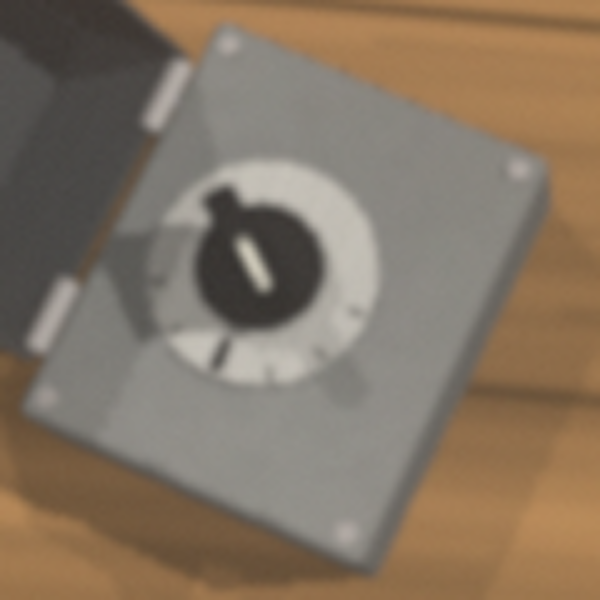

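Run:
```python
from h import *
from scipy.optimize import least_squares
o=[155,145]
def W(p,q):
    q=np.array(q)/1e3;c,s=np.cos(p[2]),np.sin(p[2]);return np.c_[p[0]+c*q[:,0]-s*q[:,1],p[1]+s*q[:,0]+c*q[:,1],.06+q[:,2]]
tq=[(90,0,0),(90,-150,0),(-90,-150,0),(-90,0,0),(0,-67,14)]
tp=np.array([(218,20),(550,158),(377,572),(20,406),(260,267)])/5+o
sq=[(90,-150,0),(-90,-150,0),(90,0,0),(0,-67,14)]
sp=np.r_[np.array([(24,402),(203,195),(340,540)])/4+[290,170],np.array([(315,385)])/10+[330,215]]
f=lambda p:np.r_[proj('top',W(p,tq))-tp,proj('scene',W(p,sq))-sp].ravel()
r=least_squares(f,P);print(r.x,r.fun.reshape(-1,2).round(1).tolist())
# angle: white line ends on plane z=.112
def ray(n,uv,z):
    c=eyes.camera_info(n);K=np.array([[c['fx'],0,c['cx']],[0,c['fy'],c['cy']],[0,0,1]])
    x=cv2.undistortPoints(np.array([[uv]],float),K,c['distortion'])[0,0];d=c['R'].T@[x[0],x[1],1];C=-c['R'].T@c['t'];return C+d*(z-C[2])/d[2]
import h
for PP in (P,r.x):
  h.P=PP
  for n,ps in (('top',[np.array(u)/5+o for u in((240,238),(267,290))]),('scene',[np.array(u)/10+[330,215] for u in((342,210),(283,138),(395,290))])):
    b=[box(ray(n,u,.112)) for u in ps];d=b[1]-b[0]
    print(n,(np.array(b)*1e3).round(1).tolist(),'psi',np.arctan2(-d[0],-d[1]))
  m=box(ray('top',np.array((220,352))/5+o,.061));d=m*1e3-[0,-67,0];print('mark',d.round(1),np.arctan2(-d[0],-d[1]))
```

```text
[ 0.61245533  0.10756522 -0.31491278] [[-0.7, -0.9], [0.0, -0.8], [-2.9, -1.2], [-1.0, 1.4], [0.3, -0.4], [-1.1, -0.2], [-1.3, -1.7], [0.1, 0.3], [-1.5, -1.6]]
top [[0.3, -66.0, 52.0], [-13.5, -83.9, 52.0]] psi 0.6570049796731198
scene [[-0.7, -64.9, 52.0], [-13.4, -81.8, 52.0], [14.0, -48.7, 52.0]] psi 0.643463462175098
mark [-35.6   2.1   1. ] 1.6304354246164854
top [[-0.3, -65.3, 52.0], [-14.2, -83.0, 52.0]] psi 0.6668022014386348
scene [[-1.2, -64.1, 52.0], [-14.1, -80.9, 52.0], [13.6, -48.0, 52.0]] psi 0.6532606839406133
mark [-36.1   3.3   1. ] 1.6612168601165185
```

Call:
carry_out([
  [-1, 0.04, 0, 0],
  [-1, 0.04, 0, 0],
  [-1, 0.04, 0, 0],
  [-1, 0.04, 0.3, 0],
  [-1, 0.04, 0.6, 0],
  [-1, 0.04, 0.7, 0],
  [-1, 0.04, 0.7, 0],
  [-1, 0.04, 0.7, 0],
])

```text
time: 12.6
tcp_pos: [0.5923, 0.0469, 0.303]
orientation: [0.0, 0.812, 0.583, -0.0]
wrist_force: [0.1, -0.5, 0.3]
width: 0.0426
```

Call:
carry_out([
  [-0.2, 0, 0.2, -0.9],
  [0, 0, 0.4, -1],
  [0, 0, 0.4, -1],
  [0, 0, 0.4, -1],
  [0, 0, 0.4, -1],
  [0, 0, 0.4, -1],
  [0, 0, 0, -0.7],
  [0, 0, 0, 0],
])

```text
time: 13.4
tcp_pos: [0.5912, 0.0441, 0.259]
orientation: [-0.0, 0.469, 0.883, -0.0]
wrist_force: [0.7, 0.3, -0.1]
width: 0.0427
```

```bash
python3 -c "
from h import *
rep()
snap('scene','pics/s8.png',290,430,140,270,5)"
```

```text
t 13.4 grasp pt in box mm [ -0.  -67.8 145. ] w 0.0427 F [ 0.7  0.3 -0.1] q [ 0.    0.29  1.75 -0.    1.1  -2.17]
[[-0.796  0.606 -0.001]
 [ 0.606  0.796 -0.001]
 [ 0.    -0.001 -1.   ]]
```

View pics/s8.png

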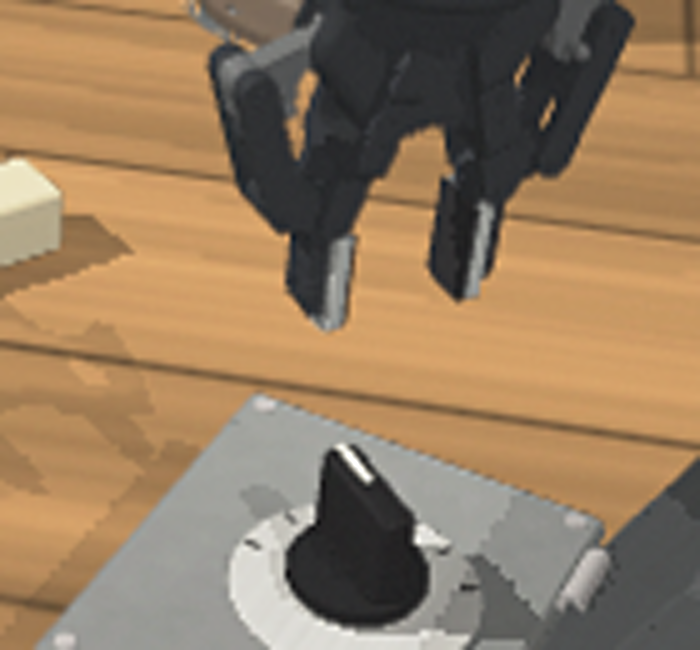

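Call:
carry_out([
  [0, 0.05, 0.9, 0],
  [0, 0, 0.9, 0],
  [0, 0, 0.9, 0],
  [0, 0, 0.8, 0],
  [0, 0, 0.7, 0],
  [0, 0, 0.5, 0],
  [0, 0, 0, 0],
  [0, 0, 0, 0],
])

```text
time: 14.25
tcp_pos: [0.5931, 0.0461, 0.1654]
orientation: [0.0, 0.468, 0.884, 0.0]
wrist_force: [0.5, 1.0, 1.0]
width: 0.0425
```

```bash
python3 -c "
from h import *
rep()
snap('scene','pics/s9.png',290,430,140,270,5)"
```

```text
t 14.25 grasp pt in box mm [  1.1 -65.2  51.4] w 0.0425 F [0.5 1.  1. ] q [ 0.    0.41  1.8  -0.    0.93 -2.16]
[[-0.797  0.605  0.   ]
 [ 0.605  0.797  0.   ]
 [-0.     0.    -1.   ]]
```

View pics/s9.png

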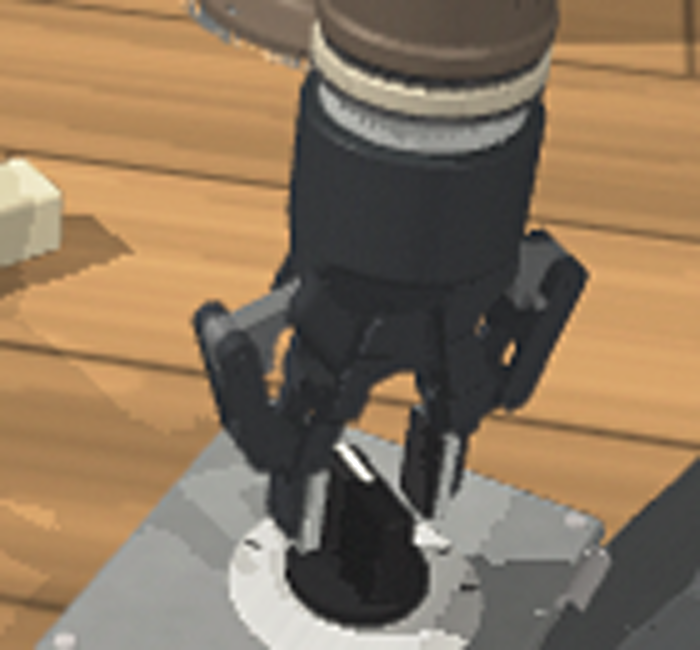

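Call:
carry_out([
  [0, -0.05, 0.25, 0],
  [0, 0, 0.2, 0],
  [0, 0, 0, 0],
  [0, 0, 0, 0],
  [0, 0, 0, 0],
  [0, 0, 0, 0],
  [0, 0, 0, 0],
  [0, 0, 0, 0],
], jaw=0.45)

```text
time: 15.1
tcp_pos: [0.5921, 0.0456, 0.1564]
orientation: [0.0, 0.468, 0.884, 0.0]
wrist_force: [-0.1, -0.0, 0.3]
width: 0.0389
```

Call:
carry_out([
  [0, 0, 0, 0],
  [0, 0, 0, 0],
  [0, 0, 0, 0],
  [0, 0, 0, 0],
  [0, 0, 0, 0],
  [0, 0, 0, 0],
  [0, 0, 0, 0],
  [0, 0, 0, 0],
], jaw=0)

```text
time: 15.9
tcp_pos: [0.5915, 0.0465, 0.1565]
orientation: [-0.001, 0.468, 0.884, 0.0]
wrist_force: [-3.4, 4.1, 4.2]
width: 0.0129
```

```bash
python3 -c "
from h import *
rep()"
```

```text
t 15.9 grasp pt in box mm [ -0.6 -65.3  42.5] w 0.0129 F [-3.4  4.1  4.2] q [ 0.    0.43  1.81  0.    0.91 -2.16]
[[-0.796  0.605 -0.002]
 [ 0.605  0.796  0.001]
 [ 0.002 -0.    -1.   ]]
```

Call:
carry_out([
  [0, 0, 0, 0.6],
  [0, 0, 0, 0.9],
  [0, 0, 0, 1],
  [0, 0, 0, 1],
  [0, 0, 0, 1],
  [0, 0, 0, 1],
  [0, 0, 0, 0.8],
  [0, 0, 0, 0.4],
])

```text
time: 16.7
tcp_pos: [0.5913, 0.0475, 0.1565]
orientation: [-0.002, 0.817, 0.576, 0.0]
wrist_force: [-3.8, 7.9, 6.1]
width: 0.0131
```

Call:
carry_out([
  [0, 0, 0, 0],
  [0, 0, 0, 0],
  [0, 0, 0, 0],
  [0, 0, 0, 0],
  [0, 0, 0, 0],
  [0, 0, 0, 0],
  [0, 0, 0, 0],
  [0, 0, 0, 0],
])

```text
time: 17.5
tcp_pos: [0.5913, 0.0475, 0.1565]
orientation: [-0.002, 0.816, 0.578, 0.0]
wrist_force: [-3.2, 6.9, 4.6]
width: 0.0134
```

```bash
python3 -c "
from h import *
rep()
snap('scene','pics/s10.png',290,430,140,270,5)"
```

```text
t 17.5 grasp pt in box mm [ -1.2 -64.4  42.5] w 0.0134 F [-3.2  6.9  4.6] q [ 0.01  0.43  1.81  0.    0.91 -1.23]
[[ 0.015  1.    -0.003]
 [ 1.    -0.015  0.003]
 [ 0.002 -0.003 -1.   ]]
```

View pics/s10.png

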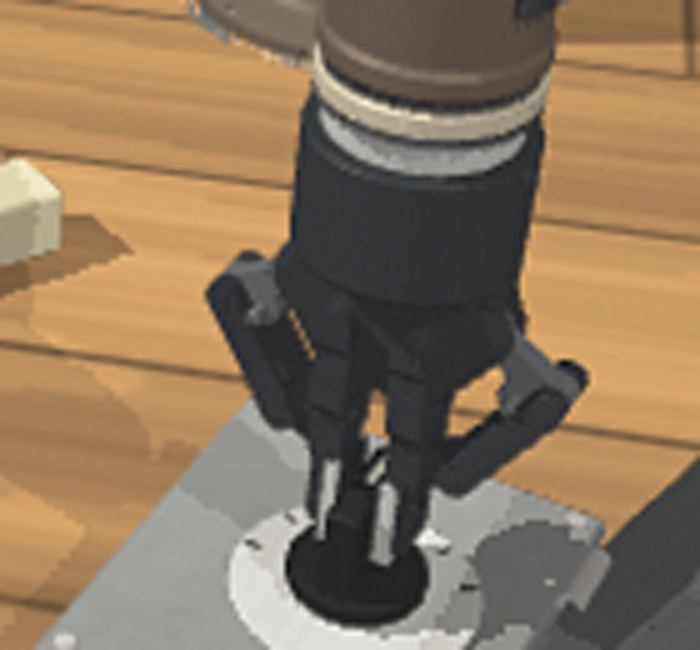

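Turned. Release, rise, back away and check.

Call:
carry_out([
  [0, 0, 0, 0],
  [0, 0, 0, 0],
  [0, 0, 0, 0],
  [0, 0, 0, 0],
  [0, 0, 0, 0],
  [0, 0, 0, 0],
  [0, 0, 0, 0],
  [0, 0, 0, 0],
], jaw=0.45)

```text
time: 18.35
tcp_pos: [0.592, 0.0455, 0.1563]
orientation: [0.0, 0.816, 0.578, -0.0]
wrist_force: [0.0, -0.8, 0.1]
width: 0.0386
```

Call:
carry_out([
  [0, 0, -0.4, 0],
  [0, 0, -0.8, 0],
  [0, 0, -1, 0],
  [0, 0, -1, 0],
  [0, 0, -1, 0],
  [0, 0, -1, 0],
  [0, 0, -1, 0],
  [0, 0, -0.5, 0],
])

```text
time: 19.15
tcp_pos: [0.5933, 0.0456, 0.2943]
orientation: [0.002, 0.816, 0.578, 0.002]
wrist_force: [0.8, 0.2, -0.0]
width: 0.0388
```

Call:
carry_out([
  [0, -1, -0.2, 0],
  [0, -1, -0.2, 0],
  [0, -1, 0, 0],
  [0, -1, 0, 0],
  [0, -1, 0, 0],
  [0, -1, 0, 0],
  [0, -1, 0, 0],
  [0, -0.5, 0, 0],
])

```text
time: 19.95
tcp_pos: [0.4491, 0.0957, 0.2985]
orientation: [-0.0, 0.816, 0.578, -0.0]
wrist_force: [0.2, -0.3, 0.7]
width: 0.0386
```

```bash
python3 -c "
from h import *
rep()
snap('scene','pics/s11.png',290,490,170,330,4)
snap('top','pics/t11.png',95,275,105,265,4)"
```

```text
t 19.95 grasp pt in box mm [-151.2  -64.1  184.5] w 0.0386 F [ 0.2 -0.3  0.7] q [ 0.12 -0.01  2.01  0.    1.14 -1.12]
[[ 0.013  1.    -0.   ]
 [ 1.    -0.013 -0.   ]
 [-0.    -0.    -1.   ]]
```

View pics/s11.png

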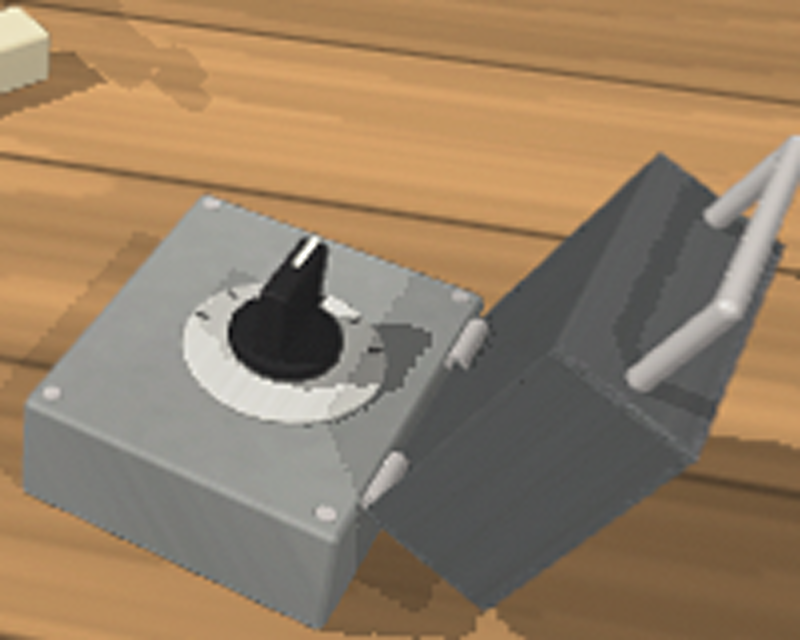

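View pics/t11.png

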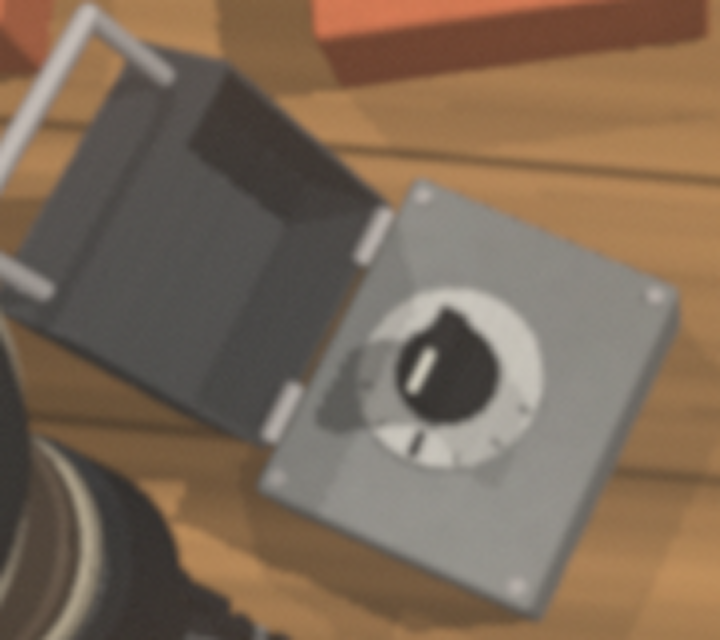

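Run:
```python
from h import *
def ray(n,uv,z):
    c=eyes.camera_info(n);K=np.array([[c['fx'],0,c['cx']],[0,c['fy'],c['cy']],[0,0,1]])
    x=cv2.undistortPoints(np.array([[uv]],float),K,c['distortion'])[0,0];d=c['R'].T@[x[0],x[1],1];C=-c['R'].T@c['t'];return C+d*(z-C[2])/d[2]
for n,ps,o in (('top',[(432,350),(412,392)],(95,105)),('scene',[(298,264),(315,238)],(290,170))):
    b=[box(ray(n,np.array(u)/4+o,.112)) for u in ps];d=b[1]-b[0];print(n,(np.array(b)*1e3).round(1).tolist(),np.arctan2(-d[0],-d[1]))
m=box(ray('top',np.array((416,443))/4+(95,105),.061))*1e3-[0,-66,0];print(m,np.arctan2(-m[0],-m[1]))
```

```text
top [[0.4, -66.0, 52.0], [-21.3, -66.4, 52.0]] 1.5526956705638073
scene [[-1.0, -64.4, 52.0], [-21.6, -65.3, 52.0]] 1.5287219025262615
[-36.2409103    0.81566496   1.        ] 1.5932992736779434
```

Pointer reads about 1.53–1.55 rad, well within tolerance, and the guard is open; gripper is clear.

```bash
python3 -c "
from station import bot
print(bot.sign_off())"
```

```text
the job is handed in; nothing more can be done
None
```

The guard is propped open on its stop, and the selector pointer is turned to the long mark. I handed the job in at about 20 s, against the 51 s limit. Hand-in reports no verdict, so what follows is from my own measurements.

- **Guard:** I pinched the handle bar and followed the hinge arc to near the stop. On release the guard settled back, and both cameras show it still tipped back at the end. I judged this by eye and did not measure the angle.
- **Selector:** It started at about 0.65 rad. I gripped the bar and turned it clockwise by about 0.91 rad; I had commanded 0.94 rad.
- **Final angle:** The pointer reads 1.55 rad from the top camera and 1.53 rad from the scene camera. The target is 1.57 rad, within 0.2.
- **Disagreement:** I read the long mark itself at 1.59 to 1.66 rad, depending on the picture and the box-pose fit. A second fit put the box's yaw about 0.01 rad off the first. Even the largest reading leaves the pointer about 0.13 rad from the mark.
- **Forces and clearance:** Wrist force read about 10 N or less in every reading. The gripper finished clear of everything. I never went near the bare selector on the smaller box, but I did not re-measure its pointer at the end.

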